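Complete the cylinder kit and shut its drawer

TASK

Clear the spanner off the wire crate and lay it flat on the rubber mat, then pick the larger of the two rod eyes out of the crate and set it down, without dropping it, lying wholly inside the empty front compartment of the open kit drawer. Then push the drawer fully home. Leave the other parts in the crate, and do not disturb the tin and the carton on the bench.

Things in the scene. Friction and masses are not known exactly. Their poses are not given: they have to be found in the camera images.
- spanner: loose steel combination spanner, 300 mm long, flat underside, lying across the crate's two side rims at the start. Origin: on the underside, at mid-length. x runs along it to the ring end (42 mm wide), -x to the open jaw (46 mm wide); z up. Shaft 22 mm wide (y), 10 mm thick; ends 12 mm thick.
- mat: fixed black rubber bench mat, 320 mm (x) by 150 mm (y), 4 mm thick. Origin: centre of its underside, on the bench.
- crate: fixed dark wire crate, open-topped, outside 250 mm (x) by 240 mm (y) by 65 mm high, walls 6 mm, floor 6 mm thick. Origin: on the bench under the middle of its far wall's outer face; the crate extends 250 mm from there towards -x and 120 mm to either side in y.
- crate_in (a point): centre of the crate's inner floor (6 mm above the bench), axes as the crate
- rod_eye: the part wanted: the LARGER of two loose steel rod eyes in the crate, 112 mm long, lying flat: a ring (44 mm across, 22 mm bore, 18 mm thick) with a round threaded shank 18 mm in diameter. Origin: underside of the shank, 15 mm from the ring's edge. x runs along the shank to its free end at x = +53 mm; ring centre at x = -37 mm; bare shank from x = -15 to +53 mm; z up.
- eye_centre (a point): centre of the ring of the larger rod eye, at half its thickness (9 mm above its underside)
- eye_tip (a point): centre of the free end face of the larger rod eye's shank (9 mm above its underside)
- small_eye: the smaller rod eye in the crate, 74 mm long, ring 32 mm across, 14 mm thick; not wanted. Origin on its underside at mid-length, x along the shank
- clevis: steel clevis fork in the crate, 88 mm long, 34 mm wide, 18 mm thick, with a round shank towards its x; not wanted. Origin on the underside, at the root of the fork
- link: flat steel link plate in the crate, 98 mm long (x), 32 mm wide, 14 mm thick; not wanted. Origin: centre of the underside
- nut: large hexagon nut in the crate, 36 mm across flats, 20 mm high; not wanted. Origin: centre of the underside
- sleeve: round steel sleeve in the crate, standing, 40 mm outside diameter, 30 mm high; not wanted. Origin: centre of the underside
- kit_unit: fixed low grey steel unit with one drawer, 260 mm wide (y), 253 mm deep, 100 mm high, a valve body standing at the back of its top. Origin: on the bench under the middle of the drawer's closed front face; the unit lies to +x of it. The drawer slides out along the unit's -x.
- kit_drawer (a joint): how far the drawer is pulled out (m): 0 = fully home against its stop, 0.2 = fully out; it starts open. Slides with about 2 N of friction. Its front panel is 246 mm wide, 12 mm thick, from 13 to 89 mm above the bench.
- kit_handle (a point): middle of the bar handle on the drawer front (moves with the drawer), 62 mm above the bench: a horizontal bar 110 mm long along y, standing 35 mm out (-x) from the middle of the front face. Axes as the unit.
- kit_slot (a point): centre of the floor of the drawer's empty compartment (moves with the drawer), 18 mm above the bench; axes as the unit. It is the big front compartment on the drawer's left (+y) side: inside 146 mm (x) by 106 mm (y), walls 46 to 50 mm high (front panel 71 mm). The right-hand and the small rear compartments hold other kit parts, which are fixed.
- tin: bystander: steel tin, 76 mm across, 110 mm high, standing beyond the mat. Origin: centre of the underside
- carton: bystander: cardboard carton of fittings, 90 x 80 x 70 mm, beyond the mat. Origin: centre of the underside

How it is judged (in metres and radians):
On the way, in this order (a step that is already met when the one before it is completed fails the run):
1. the spanner lies flat on the mat, let go (x of spanner in the frame of mat between -0.1 and 0.1 m and y of spanner in the frame of mat between -0.075 and 0.075 m and height (world z) of spanner below 0.015 m and angle between spanner's own z axis and vertical below 0.12 rad and contact force between spanner and the fingers below 0.1 N), for 0.2 s.
2. the larger rod eye is lifted clear of the crate (height (world z) of rod_eye above 0.09 m and contact force between rod_eye and the fingers above 0.5 N), for 0.1 s.
3. the rod eye is lowered into the empty compartment, to within about 15 mm of its floor, while still held (x of eye_centre in the frame of kit_slot between -0.074 and 0.074 m and y of eye_centre in the frame of kit_slot between -0.055 and 0.055 m and z of eye_centre in the frame of kit_slot between 0 and 0.024 m and x of eye_tip in the frame of kit_slot between -0.074 and 0.074 m and y of eye_tip in the frame of kit_slot between -0.055 and 0.055 m and z of eye_tip in the frame of kit_slot between 0 and 0.024 m and value of joint kit_drawer above 0.1 m and contact force between rod_eye and the fingers above 0.5 N), for 0.1 s.
4. the drawer is fully home with the rod eye inside (x of eye_centre in the frame of kit_slot between -0.074 and 0.074 m and y of eye_centre in the frame of kit_slot between -0.055 and 0.055 m and z of eye_centre in the frame of kit_slot between 0 and 0.024 m and x of eye_tip in the frame of kit_slot between -0.074 and 0.074 m and y of eye_tip in the frame of kit_slot between -0.055 and 0.055 m and z of eye_tip in the frame of kit_slot between 0 and 0.024 m and value of joint kit_drawer below 0.004 m), for 0.2 s.
At the end, for the whole second after the job is handed in: At rest: drawer within 4 mm of home; the larger rod eye in its front left compartment (ring centre and shank end inside, under 24 mm above the floor); spanner flat, its middle on the mat (100 mm along, 75 mm across from the centre); the other five parts in the crate (all of step 4 and x of spanner in the frame of mat between -0.1 and 0.1 m and y of spanner in the frame of mat between -0.075 and 0.075 m and height (world z) of spanner below 0.015 m and angle between spanner's own z axis and vertical below 0.12 rad and horizontal distance between each of small_eye, clevis, link, nut, sleeve and crate_in below 0.165 m and height (world z) of each of small_eye, clevis, link, nut, sleeve below 0.06 m and linear speed of each of spanner, rod_eye below 0.03 m/s); the robot touches nothing.
It fails at once if another part is taken out of the crate (height (world z) of any of small_eye, clevis, link, nut, sleeve above 0.075 m).
It fails at once if the tin or the carton is moved by more than 30 mm (distance of any of tin, carton from where it was at the start of the episode above 0.03 m).
It also fails if it takes over 70 s, if anything falls off the work surface, if the arm or the gripper's body presses on something with over 40 N, if the wrist force passes 120 N, or if a joint passes its speed limit or range.

ROBOT

A 6-joint arm with a two-finger parallel gripper is mounted at the origin on the work surface. World frame = base frame: x ahead of the robot, y to its left, z up, the work surface at z = 0. Lengths are in mm, angles in rad, forces in N, time in s.
With the tool pointing down it reaches from about 350 to 875 mm from the base axis. Payload 4.2 kg.
Tool frame: the origin (TCP) lies at the very end of the fingers, on their centre line; the grasp point (between the pads) lies 19 mm behind it; z points along the fingers, y is the line along which they close (so a half turn about z gives the same grasp; the last joint's range is limited). The gripper opens to 85 mm and grips with 20 to 120 N. Pads are 22 mm wide; open, the fingers measure 114 mm over their backs; the gripper's body (76 mm by 85 mm) begins 54 mm behind the grasp point. The pads swing forward as they close: fully open they stand 13 mm farther back than shut.
Start: joints at [-0.861, 0.385, 0.008, 0, -1.194, -0.259], TCP at [272.315, -562.533, 231.312] pointing down, gripper open.
Joint ranges: [-3.14, 3.14], [-1.21, 2.06], [-1.07, 1.41], [-3.16, 2.05], [-2.99, -0.16], [-3.1, 3.1]. Speed limits (rad/s): [2.79, 2.79, 3.14, 3.14, 3.14, 3.14].

INTERFACE

Orientations are given as a unit quaternion [x, y, z, w].
In Python, from bench import read_state, get_image, get_calibration, job_done gives the robot as it stands.
- The arm moves only by the shell command python3 -m creep 'ROWS'. ROWS is a JSON object of lists of equal length, an entry for each row: "translation": the shift along the world's x, y, z in cm, a list of three; "delta_rot": the turn, a rotation vector about the world's x, y, z in degrees, a list of three; "hand": the finger opening in cm, from 0 to 8.54. A call has 1 to 8 rows; each row is the pose to reach, as a shift and turn from the pose commanded when the call began; what a row does not reach only later rows make up. A row lasts 1/8 s, in which the tool goes at most 62.5 mm and 10.7 degrees, less where a joint would pass 70% of its speed; a pose out of reach is approached as far as the arm can. A call with a gripper value outside its range is refused whole. The fingers move at their own pace and stop on an object; the grip force is fixed at half the most. Time passes only in rows, so rows that repeat a pose let the fingers close. It gives the time, the measured TCP pose, the force, the opening and the grip force at its end, in the units of the state.
- read_state(): the state, without advancing time (a new reading comes with each control period).
- get_image(name): name is "scene" or "top"; returns (picture, depth): 420x560x3 uint8, red, green, blue; 420x560 float32, mm along the optical axis (not along the pixel's ray), 0 where there is no reading.
- get_calibration(name): a dict with "intrinsics" (3x3 intrinsics, pixels), "xyz" and "attitude" of the camera in the world. Camera axes: x right, y down, z forward; pixel columns grow to the right and rows downward; lengths in mm; the calibration is good to about 2 mm. A picture is of the moment at which its call begins. get_calibration takes no time and is no camera call.
- job_done(): hands the job in; it is judged then, once.
The state is a dict: "clock": time; "joints": joint angles; "joint_vel": joint speeds; "joint_efforts": joint torques, N m; "position": TCP position; "ee_rot": TCP orientation; "contact_force": force on the tool from outside, world axes, zero at the start; "wrist_torque": the same for the moment, N m; "gripper_width": finger opening in mm; "grasp_force": force on a finger pad.
Only numpy, scipy, OpenCV 4.12 (cv2) and the standard library are available. Lean on these libraries where they do the work, as an engineer would, in place of code of your own. Each camera call takes 0.05 s, during which the arm holds its last target. There are 200 camera calls.

## Working session

There is one attempt and no reset: what is moved stays moved. The work goes in short steps, Python scripts to look and compute and a shell command to move; the robot and the scene stay as the last step left them, time stands still between calls to the robot, and variables do not carry over. Pictures are saved under pics/ and viewed, at most 13 in all, crops included, and the job is handed in when it is done.

```bash
ls; mkdir -p pics; cat > h.py <<'E'
import numpy as np,cv2
from scipy.spatial.transform import Rotation as R
from bench import *
def cal(n):
    c=get_calibration(n);K=np.array(c["intrinsics"]);t=np.array(c["xyz"],float);a=np.array(c["attitude"],float)
    M=R.from_quat(a).as_matrix() if a.size==4 else a.reshape(3,3)
    return K,t,M
def cloud(n,d):
    K,t,M=cal(n);v,u=np.indices(d.shape)
    p=np.stack([(u-K[0,2])/K[0,0]*d,(v-K[1,2])/K[1,1]*d,d],-1)
    return p@M.T+t
def ray(n,u,v,z):
    K,t,M=cal(n);r=M@np.array([(u-K[0,2])/K[0,0],(v-K[1,2])/K[1,1],1]);return t+r*(z-t[2])/r[2]
def shot(n,tag):
    im,d=get_image(n);cv2.imwrite(f"pics/{tag}.png",im[:,:,::-1]);np.save(f"{tag}.npy",d);return im,d
E
python3 - <<'E'
from h import *
for n in("top","scene"):
    print(get_calibration(n)); im,d=shot(n,n+"0")
s=read_state();print(s)
E
```

```text
pics
{'intrinsics': array([[437.61395634,   0.        , 280.55533998],
       [  0.        , 437.61395634, 213.06305328],
       [  0.        ,   0.        ,   1.        ]]), 'xyz': array([ 502.09688623,   20.97140849, 1277.07015255]), 'attitude': array([-0.70168404,  0.71143293, -0.03313805,  0.02011379])}
{'intrinsics': array([[439.1382644 ,   0.        , 282.47212886],
       [  0.        , 439.1382644 , 214.33725369],
       [  0.        ,   0.        ,   1.        ]]), 'xyz': array([1109.75351174, -346.26980561,  968.77265881]), 'attitude': array([ 0.85094751,  0.43232114, -0.13472216, -0.26615167])}
{'clock': 0.1, 'joints': array([-8.61400253e-01,  3.85503683e-01,  6.77808334e-03, -4.44940942e-04,
       -1.19401358e+00, -2.58600084e-01]), 'joint_vel': array([ 0.0012634 , -0.00281681,  0.00375868,  0.00036888,  0.00011687,
       -0.00038694]), 'joint_efforts': array([-3.01281916e-04, -3.93319130e+01,  1.88928759e+01,  4.19791326e+00,
       -2.59385590e-03,  8.45377794e-07]), 'position': array([ 272.09428282, -562.08705117,  230.3211034 ]), 'ee_rot': array([-2.23414217e-01,  9.74723089e-01,  9.56072511e-04, -2.68992073e-04]), 'contact_force': array([-0.16891729,  0.29698889, -0.02884915]), 'wrist_torque': array([-0.03575793, -0.01021318,  0.00102947]), 'grasp_force': 0.0, 'gripper_width': 85.46148419753452}
```

View pics/top0.png

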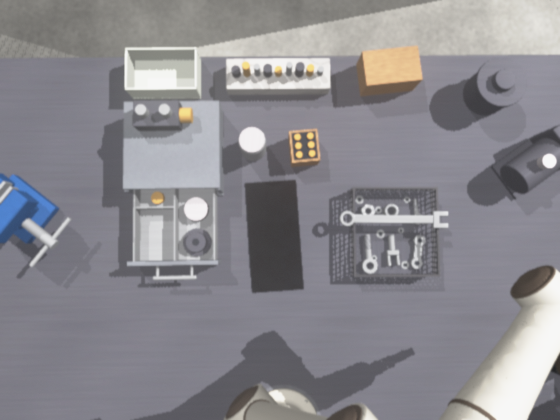

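View pics/scene0.png

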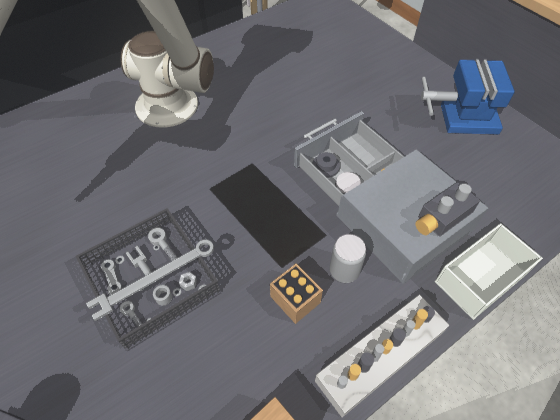

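The top view shows the spanner from (345,218) to (448,219) over the crate, the mat centred near (274,236), and the empty compartment near (153,240). Two rod eyes have rings near (370,266) and (417,263). I'll take a closer look and measure.

```bash
python3 - <<'E'
from h import *
im=cv2.imread("pics/top0.png");d=np.load("top0.npy");P=cloud("top",d)
c=cv2.resize(im[180:290,325:450],None,fx=6,fy=5.4,interpolation=cv2.INTER_CUBIC);c=cv2.resize(im[180:290,325:450],None,fx=5.4,fy=5.4,interpolation=cv2.INTER_CUBIC)
cv2.imwrite("pics/crate.png",c)
# mat
g=im.max(2)
def rect(m,z,name):
    n,l,s,_=cv2.connectedComponentsWithStats(m.astype(np.uint8));k=1+s[1:,4].argmax()
    v,u=np.where(l==k);pts=np.array([ray("top",a,b,z)[:2] for a,b in zip(u,v)],np.float32)
    print(name,len(u),cv2.minAreaRect(pts),pts.mean(0),np.median(P[v,u,2]));return u,v,pts
m=np.zeros(g.shape,bool);m[175:295,240:310]=g[175:295,240:310]<35
rect(m,4,"mat")
m=np.zeros(g.shape,bool);m[205:235,335:452]=P[205:235,335:452,2]>60
m&=g>110
rect(m,76,"spanner")
sx=cloud("scene",np.load("scene0.npy"))
# drawer heights
for (u,v) in [(153,240),(197,240),(172,262),(172,277),(155,205),(172,150),(140,262),(205,262)]:print((u,v),P[v,u].round(0))
E
```

```text
Traceback (most recent call last):
ValueError: attempt to get argmax of an empty sequence
```

View pics/crate.png

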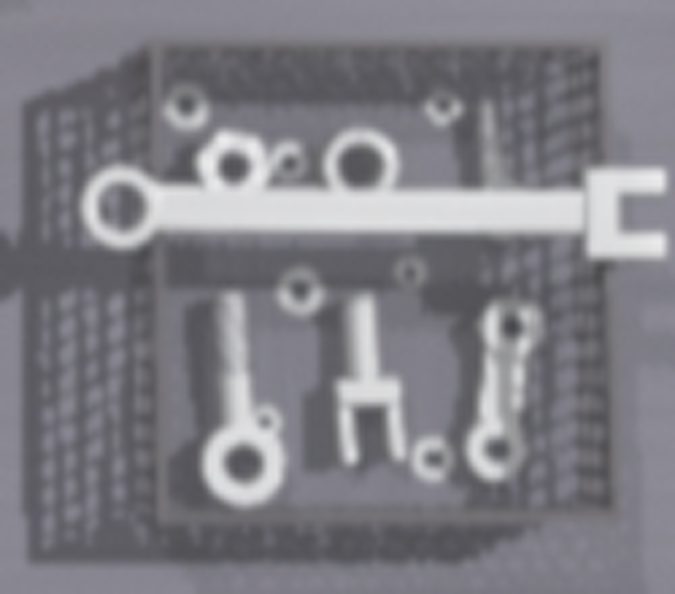

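The crop shows the larger rod eye with its ring at px (370,266) and shank tip at (368,234). That is about 90 mm apart, as it should be. The small eye is under the spanner at upper right, and the link is at lower right.

```bash
python3 - <<'E'
from h import *
im=cv2.imread("pics/top0.png");d=np.load("top0.npy");P=cloud("top",d);np.set_printoptions(suppress=True)
g=im.max(2)
def rect(sl,cond,z,name):
    m=np.zeros(g.shape,np.uint8);m[sl]=cond[sl]
    n,l,s,_=cv2.connectedComponentsWithStats(m)
    if n<2: print(name,"none",g[sl].min(),g[sl].max());return
    k=1+s[1:,4].argmax()
    v,u=np.where(l==k);pts=np.array([ray("top",a,b,z)[:2] for a,b in zip(u,v)],np.float32)
    print(name,len(u),cv2.minAreaRect(pts),pts.mean(0),np.median(P[v,u,2]))
    return pts
print(g[236,262:285:4],g[218,340:450:8],P[218,340:450:8,2].round())
rect(np.s_[175:297,238:312],g<50,4,"mat")
p=rect(np.s_[205:235,335:452],(g>150)&(P[...,2]>55),76,"spanner")
if p is not None: print("ends",p[p[:,1].argmax()],p[p[:,1].argmin()])
rect(np.s_[245:280,350:390],(g>130)&(P[...,2]<50),15,"eye")
for a in [(370.,265.7),(368,234)]:print(ray("top",*a,12))
for (u,v) in [(153,240),(197,240),(172,262),(172,265),(172,277),(155,205),(172,150),(138,262),(212,262),(400,190),(400,277)]:print((u,v),P[v,u].round(0))
c=cv2.resize(im[175:290,115:235],None,fx=5,fy=5,interpolation=cv2.INTER_CUBIC);cv2.imwrite("pics/drawer.png",c)
E
```

```text
[66 65 64 65 64 63] [182 102 218 219 220 220 221 221 221 223 222 222 224 147] [77.  2. 70. 72. 77. 78. 76. 76. 70. 71. 78. 73. 76. -4.]
mat none 62 147
spanner 884 ((573.5095825195312, -314.27703857421875), (297.6515808105469, 47.14875793457031), 89.21536254882812) [ 572.61743 -321.62173] 74.2851732979035
ends [ 571.2755 -165.4067] [ 589.4984  -463.33572]
eye 499 ((461.0006103515625, -274.24017333984375), (77.94007873535156, 80.2567138671875), 89.17344665527344) [ 459.98053 -269.89078] 8.684878132454287
[ 441.81886984 -258.80636117   12.        ]
[ 533.220983   -255.72073174   12.        ]
(153, 240) [525. 363.  18.]
(197, 240) [522. 232.  52.]
(172, 262) [464. 292.  91.]
(172, 265) [455. 293.  85.]
(172, 277) [422. 297.  67.]
(155, 205) [625. 358.  18.]
(172, 150) [767. 291.  98.]
(138, 262) [465. 384.  85.]
(212, 262) [462. 185.  88.]
(400, 190) [ 658. -348.   30.]
(400, 277) [ 407. -348.    0.]
```

View pics/drawer.png

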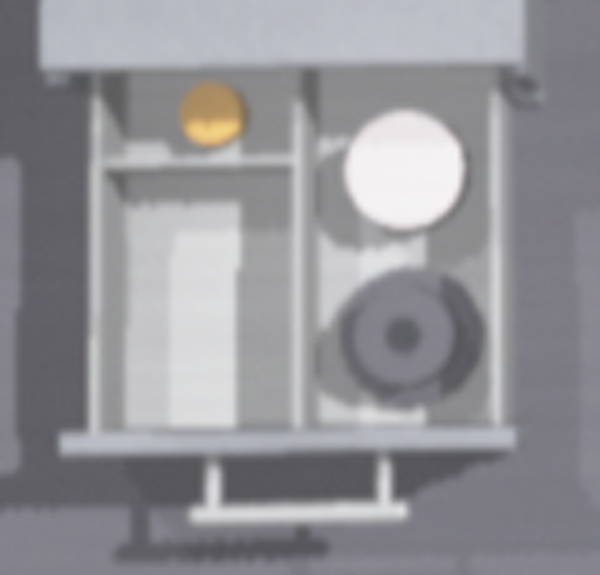

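The drawer crop shows the empty compartment between walls at px columns 134 and 175. It runs from the divider at row 208 to the front panel at row 262, and the handle bar is at row 277. Now for precise numbers.

```bash
python3 - <<'E'
from h import *
np.set_printoptions(suppress=True,precision=1)
im=cv2.imread("pics/top0.png");g=im.max(2);T=lambda u,v,z:ray("top",u,v,z)
m=np.zeros(g.shape,np.uint8);m[175:297,240:310]=(g<78)[175:297,240:310]
m=cv2.morphologyEx(m,cv2.MORPH_OPEN,np.ones((5,5)))
n,l,s,_=cv2.connectedComponentsWithStats(m);k=1+s[1:,4].argmax();v,u=np.where(l==k)
print("mat",cv2.minAreaRect(np.array([T(a,b,4)[:2] for a,b in zip(u,v)],np.float32)))
C=lambda x,y:(325+(x+.5)/5.4-.5,180+(y+.5)/5.4-.5)
D=lambda x,y:(115+(x+.5)/5-.5,175+(y+.5)/5-.5)
print("ring",T(*C(121,207),77),"jaw",T(*C(625,214),77),"shaft",T(*C(200,211),75),T(*C(560,213),75))
print("eye ring",T(*C(243,463),24),"tip base",T(*C(232,292),24),T(*C(237,400),24))
print("clevis/link/rims",T(*C(340,430),20),T(*C(155,60),65),T(*C(155,500),65),T(*C(605,60),65),T(*C(612,505),65),)
print("walls L",T(*D(97,150),66),T(*D(97,420),66),"div",T(*D(298,150),68),T(*D(298,420),68),"rear",T(*D(200,163),66))
print("panel",T(*D(62,445),89),T(*D(515,438),89),"out",T(*D(288,451),89),"in",T(*D(288,433),89),"handle",T(*D(190,515),62),T(*D(407,510),62))
# same eye in scene view
im2=cv2.imread("pics/scene0.png")
print("scene ring",ray("scene",157.5,236.5,24),"spanner ring",ray("scene",205,247,77),"jaw",ray("scene",97,304,77))
c=cv2.resize(im2[195:345,70:245],None,fx=4.5,fy=4,interpolation=cv2.INTER_CUBIC);cv2.imwrite("pics/scrate.png",cv2.resize(im2[195:345,70:245],None,fx=4,fy=4,interpolation=cv2.INTER_CUBIC))
E
```

```text
Traceback (most recent call last):
  File "h.py", line 13, in ray
    K,t,M=cal(n);r=M@np.array([(u-K[0,2])/K[0,0],(v-K[1,2])/K[1,1],1]);return t+r*(z-t[2])/r[2]
          ~~~^^^
  File "h.py", line 5, in cal
    c=get_calibration(n);K=np.array(c["intrinsics"]);t=np.array(c["xyz"],float);a=np.array(c["attitude"],float)
ValueError: time passes only in moves, steps and waits
```

```bash
sed -i 's/^def cal(n)/import functools\n@functools.lru_cache\ndef cal(n)/' h.py; cat > m.py <<'E'
from h import *
np.set_printoptions(suppress=True,precision=1)
im=cv2.imread("pics/top0.png");g=im.max(2);T=lambda u,v,z:ray("top",u,v,z)
m=np.zeros(g.shape,np.uint8);m[175:297,240:310]=(g<78)[175:297,240:310]
m=cv2.morphologyEx(m,cv2.MORPH_OPEN,np.ones((5,5)))
n,l,s,_=cv2.connectedComponentsWithStats(m);k=1+s[1:,4].argmax();v,u=np.where(l==k)
print("mat",cv2.minAreaRect(np.array([T(a,b,4)[:2] for a,b in zip(u,v)],np.float32)))
C=lambda x,y:(325+(x+.5)/5.4-.5,180+(y+.5)/5.4-.5)
D=lambda x,y:(115+(x+.5)/5-.5,175+(y+.5)/5-.5)
print("ring",T(*C(121,207),77),"jaw",T(*C(625,214),77),"shaft",T(*C(200,211),75),T(*C(560,213),75))
print("eye ring",T(*C(243,463),24),"tip base",T(*C(232,292),24),T(*C(237,400),24))
print("clevis/link/rims",T(*C(340,430),20),T(*C(155,60),65),T(*C(155,500),65),T(*C(605,60),65),T(*C(612,505),65),)
print("walls L",T(*D(97,150),66),T(*D(97,420),66),"div",T(*D(298,150),68),T(*D(298,420),68),"rear",T(*D(200,163),66))
print("panel",T(*D(62,445),89),T(*D(515,438),89),"out",T(*D(288,451),89),"in",T(*D(288,433),89),"handle",T(*D(190,515),62),T(*D(407,510),62))
im2=cv2.imread("pics/scene0.png")
print("scene ring",ray("scene",157.5,236.5,24),"spanner ring",ray("scene",205,247,77),"jaw",ray("scene",97,304,77))
cv2.imwrite("pics/scrate.png",cv2.resize(im2[195:345,70:245],None,fx=4,fy=4,interpolation=cv2.INTER_CUBIC))
E
python3 m.py
```

```text
mat ((533.8076782226562, 18.28082275390625), (312.7314758300781, 146.4892120361328), 3.0854644775390625)
ring [ 576.7 -184.7   77. ] jaw [ 569.6 -443.5   77. ] shaft [ 574.2 -225.5   75. ] [ 570.7 -410.7   75. ]
eye ring [ 443.4 -255.    24. ] tip base [ 533.9 -251.8   24. ] [ 476.7 -252.8   24. ]
clevis/link/rims [ 459.9 -308.2   20. ] [ 653.5 -206.4   65. ] [ 427.3 -200.3   65. ] [ 650.6 -441.1   65. ] [ 421.1 -435.1   65. ]
walls L [622.1 402.6  66. ] [473.6 401.1  66. ] div [620.5 291.6  68. ] [472. 291.  68.] rear [614.2 346.   66. ]
panel [461.1 412.4  89. ] [461.1 169.9  89. ] out [456.  291.6  89. ] in [465.7 291.7  89. ] handle [420.9 351.1  62. ] [421.8 232.6  62. ]
scene ring [ 450.6 -255.    24. ] spanner ring [ 579.5 -183.3   77. ] jaw [ 565.4 -444.6   77. ]
```

View pics/scrate.png

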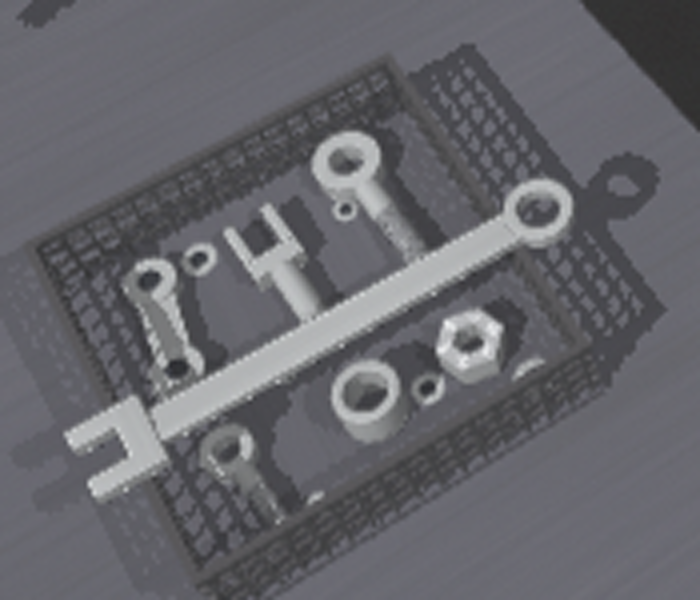

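Confirmed in both views: the larger eye is the one with its ring near y=-255, clear of the spanner. Spanner mid is about (573,-313.5), and a turn of about 63° is needed. Moving above it.

```bash
python3 -m creep '{"translation":[[5,4.1,0],[10,8.3,0],[15,12.4,-2],[20,16.6,-4],[25,20.7,-7],[30,24.9,-10],[30,24.9,-12],[30,24.9,-12]],"delta_rot":[[0,0,8],[0,0,16],[0,0,24],[0,0,32],[0,0,42],[0,0,52],[0,0,63],[0,0,63]],"hand":[5,5,5,5,5,5,5,5]}'
```

```text
clock: 1.1
position: [571.7, -310.9, 107.1]
ee_rot: [-0.701, 0.713, 0.004, -0.002]
contact_force: [0.2, 0.6, 0.1]
gripper_width: 49.8
grasp_force: 0.0
```

```bash
python3 -m creep '{"translation":[[0,0,-2],[0,0,-4],[0,0,-5],[0,0,-5.2],[0,0,-5.2],[0,0,-5.2]],"delta_rot":[[0,0,0],[0,0,0],[0,0,0],[0,0,0],[0,0,0],[0,0,0]],"hand":[5,5,5,5,5,5]}'; python3 - <<'E'
from h import *
im,d=shot("scene","s1");im=im[:,:,::-1]
cv2.imwrite("pics/s1c.png",cv2.resize(im[170:345,60:260],None,fx=3.4,fy=3.4,interpolation=cv2.INTER_CUBIC))
E
```

```text
clock: 1.85
position: [572.8, -313.8, 60.3]
ee_rot: [-0.7, 0.714, -0.001, 0.0]
contact_force: [-0.2, 0.5, 1.0]
gripper_width: 49.9
grasp_force: 0.0
```

View pics/s1c.png

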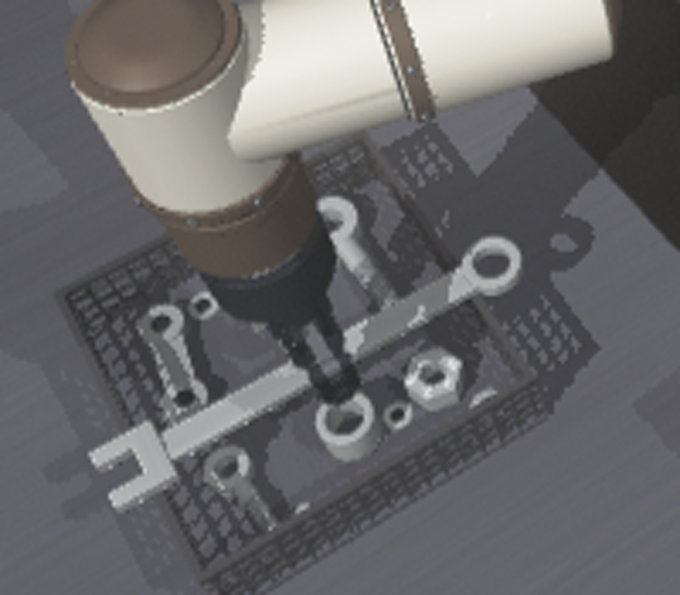

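The fingers straddle the shaft at mid-length. Closing, then lifting a little.

```bash
python3 -m creep '{"translation":[[0,0,0],[0,0,0],[0,0,0],[0,0,0],[0,0,0],[0,0,2],[0,0,4],[0,0,4]],"delta_rot":[[0,0,0],[0,0,0],[0,0,0],[0,0,0],[0,0,0],[0,0,0],[0,0,0],[0,0,0]],"hand":[1,1,1,1,1,1,1,1]}'
```

```text
clock: 2.9
position: [572.2, -313.5, 99.3]
ee_rot: [-0.7, 0.714, -0.0, 0.0]
contact_force: [0.5, -0.0, -2.9]
gripper_width: 20.3
grasp_force: 59.9
```

```bash
python3 -m creep '{"translation":[[0,2,2],[-1,6,4],[-1.5,11,4],[-2,16,4],[-3,21,4],[-4,26,4],[-4.5,30,4],[-4.7,33.1,4]],"delta_rot":[[0,0,-5],[0,0,-15],[0,0,-25],[0,0,-35],[0,0,-45],[0,0,-55],[0,0,-65],[0,0,-75]],"hand":[1,1,1,1,1,1,1,1]}' && python3 -m creep '{"translation":[[0,0,0],[0,0,-2],[0,0,-5],[0,0,-8],[0,0,-10],[0,0,-11.5],[0,0,-12.3],[0,0,-12.3]],"delta_rot":[[0,0,-8],[0,0,-12],[0,0,-12],[0,0,-12],[0,0,-12],[0,0,-12],[0,0,-12],[0,0,-12]],"hand":[1,1,1,1,1,1,1,1]}'
```

```text
clock: 3.9
position: [523.4, 18.8, 137.5]
ee_rot: [-0.118, 0.993, 0.0, -0.002]
contact_force: [-0.3, -1.1, -3.7]
gripper_width: 20.3
grasp_force: 59.8
clock: 4.9
position: [525.0, 17.3, 15.8]
ee_rot: [-0.016, 1.0, -0.0, -0.001]
contact_force: [-0.4, -0.1, -3.3]
gripper_width: 20.7
grasp_force: 59.8
```

```bash
python3 -m creep '{"translation":[[0,0,-0.4],[0,0,-0.8],[0,0,-0.8]],"delta_rot":[[0,0,0],[0,0,0],[0,0,0]],"hand":[1,1,1]}' && python3 -m creep '{"translation":[[0,0,-0.15],[0,0,-0.3],[0,0,-0.3]],"delta_rot":[[0,0,0],[0,0,0],[0,0,0]],"hand":[1,1,1]}'
```

```text
clock: 5.28
position: [525.2, 17.5, 8.3]
ee_rot: [-0.016, 1.0, 0.0, -0.0]
contact_force: [-0.3, -0.1, -3.4]
gripper_width: 20.1
grasp_force: 59.8
clock: 5.65
position: [525.2, 17.5, 5.2]
ee_rot: [-0.016, 1.0, -0.0, -0.0]
contact_force: [-1.0, -0.0, -3.3]
gripper_width: 20.3
grasp_force: 59.8
```

Not yet in contact, with the underside a few mm up. Down 2 mm more, then open and rise.

```bash
python3 -m creep '{"translation":[[0,0,-0.1],[0,0,-0.2],[0,0,-0.2]],"delta_rot":[[0,0,0],[0,0,0],[0,0,0]],"hand":[1,1,1]}' && python3 -m creep '{"translation":[[0,0,0],[0,0,0],[0,0,0.2],[0,0,1],[0,0,4],[0,0,9],[0,0,13],[0,0,13]],"delta_rot":[[0,0,0],[0,0,0],[0,0,0],[0,0,0],[0,0,0],[0,0,0],[0,0,0],[0,0,0]],"hand":[3,4,4.5,4.5,4.5,4.5,4.5,4.5]}'
python3 - <<'E'
from h import *
shot("scene","s2")
E
```

```text
clock: 6.02
position: [525.4, 17.5, 4.3]
ee_rot: [-0.016, 1.0, -0.0, 0.0]
contact_force: [-1.8, -0.2, 6.1]
gripper_width: 20.7
grasp_force: 64.5
clock: 7.02
position: [527.7, 18.1, 137.5]
ee_rot: [-0.016, 1.0, 0.001, 0.004]
contact_force: [1.2, -0.4, -0.7]
gripper_width: 45.1
grasp_force: 0.0
```

View pics/s2.png

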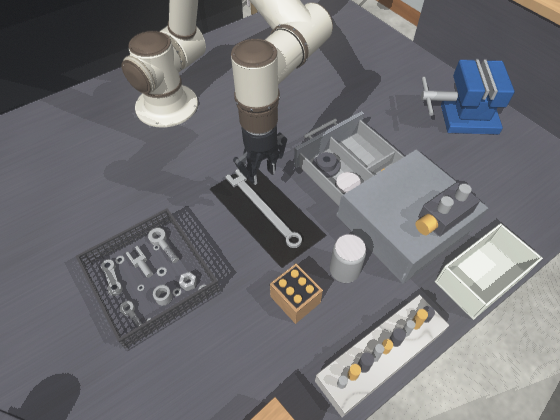

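The picture shows the spanner lying flat on the mat, from (235,180) to (294,240), and the eye free with its ring at (157,236). I'll re-measure the eye in the unobstructed top view.

```bash
python3 - <<'E'
from h import *
np.set_printoptions(suppress=True,precision=1)
im,d=shot("top","t2");g=im.max(2)
def comp(n,g,sl,th,z):
    m=np.zeros(g.shape,np.uint8);m[sl]=g[sl]>th
    k,l,s,c=cv2.connectedComponentsWithStats(m);i=1+s[1:,4].argmax();v,u=np.where(l==i)
    p=np.array([ray(n,a,b,z)[:2] for a,b in zip(u,v)],np.float32);(cx,cy),(w,h),a=cv2.minAreaRect(p)
    print(n,th,s[i],(cx,cy),(w,h),a,"xrange",p[:,0].min(),p[:,0].max())
    r=p[p[:,0]<p[:,0].min()+44];t=p[p[:,0]>p[:,0].max()-30];print(" ring",(r.max(0)+r.min(0))/2,"shank",t.mean(0))
for th in(140,165,185):
    comp("top",g,np.s_[228:278,356:384],th,22)
g2=cv2.imread("pics/s2.png").max(2)
for th in(130,150):comp("scene",g2,np.s_[225:265,146:182],th,22)
E
```

```text
top 140 [362 233  17  41 314] (477.1683044433594, -261.89599609375) (45.490936279296875, 113.29981994628906) 80.9559097290039 xrange 421.48227 535.88916
 ring [ 442.9 -256.7] shank [ 520.4 -253. ]
top 165 [363 234  15  40 229] (477.18218994140625, -257.67840576171875) (40.221534729003906, 111.27337646484375) 88.215087890625 xrange 421.57153 533.0153
 ring [ 443.  -256.6] shank [ 517.6 -253.3]
top 185 [363 247  14  26 139] (459.98974609375, -255.70620727539062) (37.34074783325195, 71.28614044189453) 88.2249526977539 xrange 424.3183 495.66214
 ring [ 445.7 -255.3] shank [ 478.1 -255.2]
scene 130 [148 228  29  34 313] (476.5873718261719, -260.22491455078125) (41.681854248046875, 112.44156646728516) 82.37915802001953 xrange 420.45728 533.5431
 ring [ 442.4 -255.3] shank [ 518.2 -253.7]
scene 150 [148 228  19  22 215] (455.17364501953125, -260.0970458984375) (40.83549118041992, 70.05610656738281) 69.68279266357422 xrange 421.7094 494.6008
 ring [ 443.6 -255. ] shank [ 477.2 -259.5]
```

```bash
python3 -m creep '{"translation":[[-1,-5,0],[-2,-10,0],[-3,-15,0],[-3.7,-20,0],[-3.7,-24,0],[-3.7,-27.2,0],[-3.7,-27.2,-2],[-3.7,-27.2,-2]],"delta_rot":[[0,0,0],[0,0,0],[0,0,0],[0,0,0],[0,0,0],[0,0,0],[0,0,0],[0,0,0]],"hand":[4.5,4.5,4.5,4.5,4.5,4.5,4.5,4.5]}'; python3 -m creep '{"translation":[[0,0,-2],[0,0,-4],[0,0,-6],[0,0,-7.5],[0,0,-8.5],[0,0,-9],[0,0,-9],[0,0,-9]],"delta_rot":[[0,0,0],[0,0,0],[0,0,0],[0,0,0],[0,0,0],[0,0,0],[0,0,0],[0,0,0]],"hand":[4.5,4.5,4.5,4.5,4.5,4.5,4.5,4.5]}'
```

```text
clock: 8.12
position: [486.0, -254.4, 110.4]
ee_rot: [-0.015, 1.0, 0.001, -0.003]
contact_force: [-0.3, -0.1, -0.2]
gripper_width: 45.0
grasp_force: 0.0
clock: 9.12
position: [488.8, -254.7, 23.9]
ee_rot: [-0.016, 1.0, -0.0, 0.001]
contact_force: [-0.7, -0.2, 0.6]
gripper_width: 44.5
grasp_force: 0.0
```

```bash
python3 -m creep '{"translation":[[0,0,-0.7],[0,0,-1.4],[0,0,-1.4],[0,0,-1.4],[0,0,-1.4],[0,0,-1.4],[0,0,-1.4],[0,0,-1.4]],"delta_rot":[[0,0,0],[0,0,0],[0,0,0],[0,0,0],[0,0,0],[0,0,0],[0,0,0],[0,0,0]],"hand":[4.5,4.5,4.5,1,1,1,1,1]}'
```

```text
clock: 10.12
position: [489.9, -255.1, 11.5]
ee_rot: [-0.016, 1.0, -0.001, 0.002]
contact_force: [-1.3, 1.5, 15.8]
gripper_width: 15.7
grasp_force: 58.4
```

```bash
python3 -m creep '{"translation":[[0,0,0.5],[0,0,2],[0,0,4],[0,0,6],[0,0,9],[0,0,12],[0,0,12],[0,0,12]],"delta_rot":[[0,0,0],[0,0,0],[0,0,0],[0,0,0],[0,0,0],[0,0,0],[0,0,0],[0,0,0]],"hand":[1,1,1,1,1,1,1,1]}'; python3 - <<'E'
from h import *
np.set_printoptions(suppress=True,precision=1)
im,d=shot("scene","s3")
cv2.imwrite("pics/s3c.png",cv2.resize(im[90:340,70:290,::-1],None,fx=2.4,fy=2.4,interpolation=cv2.INTER_CUBIC))
E
```

```text
clock: 11.12
position: [486.7, -254.0, 127.6]
ee_rot: [-0.016, 1.0, 0.001, -0.002]
contact_force: [-0.7, 0.1, -2.5]
gripper_width: 15.5
grasp_force: 59.2
```

View pics/s3c.png

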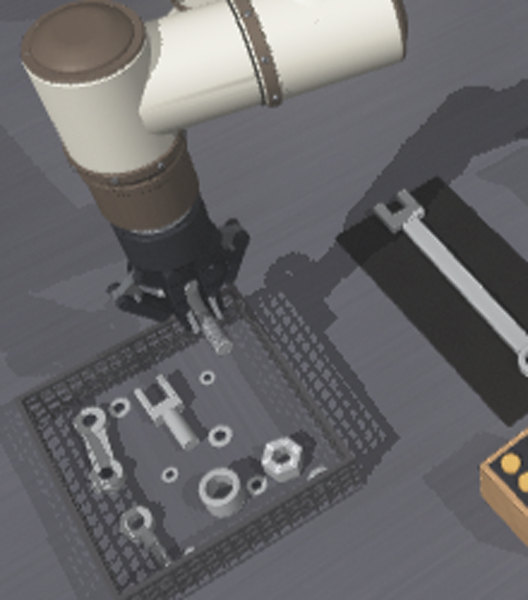

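The eye is held, with its shank pointing forward at crop (215,330), and the other parts are still in the crate. Carrying it over the compartment.

```bash
python3 -m creep '{"translation":[[0.5,3,1],[1,8,2],[1.5,13,2],[2,18,2],[2.5,23,2],[3,28,2],[3.5,33,2],[4,38,2]],"delta_rot":[[0,0,0],[0,0,0],[0,0,0],[0,0,0],[0,0,0],[0,0,0],[0,0,0],[0,0,0]],"hand":[1,1,1,1,1,1,1,1]}' && python3 -m creep '{"translation":[[0.5,5,0],[1,10,0],[1.5,15,0],[2,19,0],[2.4,22.1,0],[2.4,22.1,-2],[2.4,22.1,-3],[2.4,22.1,-3]],"delta_rot":[[0,0,0],[0,0,0],[0,0,0],[0,0,0],[0,0,-1],[0,0,-1],[0,0,-1],[0,0,-1]],"hand":[1,1,1,1,1,1,1,1]}'; python3 - <<'E'
from h import *
np.set_printoptions(suppress=True,precision=1)
im,d=shot("scene","s4")
cv2.imwrite("pics/s4c.png",cv2.resize(im[30:260,240:480,::-1],None,fx=2.6,fy=2.6,interpolation=cv2.INTER_CUBIC))
shot("top","t4");print(read_state()["position"])
E
```

```text
clock: 12.18
position: [527.2, 126.6, 147.5]
ee_rot: [-0.016, 1.0, -0.001, -0.002]
contact_force: [1.2, -0.5, -2.4]
gripper_width: 15.7
grasp_force: 59.2
clock: 13.18
position: [551.5, 345.2, 117.1]
ee_rot: [-0.007, 1.0, -0.002, -0.002]
contact_force: [-0.5, -1.0, -2.2]
gripper_width: 15.5
grasp_force: 59.3
[552.6 346.  119.3]
```

View pics/s4c.png

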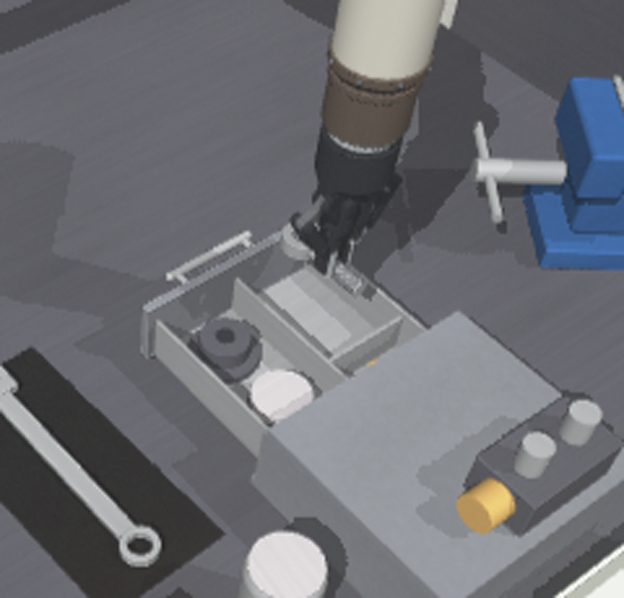

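The ring shows at crop (298,242) and the shank end at (348,280), over the compartment. I'll check positions and tilt from depth.

```bash
python3 - <<'E'
from h import *
np.set_printoptions(suppress=True,precision=0)
P=cloud("scene",np.load("s4.npy"))
m=(P[...,2]>95)&(P[...,2]<140)&(P[...,0]>480)&(P[...,0]<620)&(P[...,1]>300)&(P[...,1]<400)
q=P[m]
for a in range(490,620,10):
    k=q[(q[:,0]>=a)&(q[:,0]<a+10)]
    if len(k): print(a,len(k),"y",k[:,1].min(),k[:,1].max(),"z med/max",np.median(k[:,2]),k[:,2].max())
E
```

```text
490 27 y 324.5488787155534 351.02684818024545 z med/max 127.82038962807053 132.64363948816617
500 21 y 322.7130403391592 334.753683254145 z med/max 126.39770238066046 131.77451984933623
510 28 y 323.2959362028963 334.13793012983615 z med/max 125.13977806215684 134.08427841745197
520 20 y 328.84631501320473 338.93507830488113 z med/max 122.03109569330559 132.0631779750853
530 4 y 335.8300884266507 340.24884543035193 z med/max 123.88063455967398 127.67883403464987
540 8 y 323.4627690211005 354.3334853570051 z med/max 134.28843912639144 137.13302749100933
550 32 y 322.07646362305957 366.31621279629235 z med/max 133.3180108722941 139.26888639172012
560 49 y 326.01412808771033 361.081788458372 z med/max 129.09430519875605 139.93731768630528
570 23 y 332.9621179836647 352.0421163601552 z med/max 127.25608599178724 131.51103459787157
580 27 y 334.4435124991861 356.41225630731617 z med/max 128.00069819162695 132.40710142354737
590 23 y 335.5669152028562 353.8633777172902 z med/max 124.16528442081733 131.77210674079515
```

Level, spanning x≈486–598, with the underside about 5.5 mm below the TCP. It should touch the floor at TCP z≈23.5. Lowering.

```bash
python3 -m creep '{"translation":[[0,0,-2],[0,0,-4],[0,0,-6],[0,0,-7.5],[0,0,-8.5],[0,0,-9],[0,0,-9],[0,0,-9]],"delta_rot":[[0,0,0],[0,0,0],[0,0,0],[0,0,0],[0,0,0],[0,0,0],[0,0,0],[0,0,0]],"hand":[1,1,1,1,1,1,1,1]}' && python3 -m creep '{"translation":[[0,0,-0.2],[0,0,-0.4],[0,0,-0.5],[0,0,-0.5]],"delta_rot":[[0,0,0],[0,0,0],[0,0,0],[0,0,0]],"hand":[1,1,1,1]}'
```

```text
clock: 14.28
position: [552.7, 346.8, 30.0]
ee_rot: [-0.007, 1.0, 0.0, 0.001]
contact_force: [0.0, 0.6, -3.0]
gripper_width: 15.4
grasp_force: 59.3
clock: 14.78
position: [552.3, 346.4, 24.2]
ee_rot: [-0.007, 1.0, -0.0, -0.0]
contact_force: [-0.7, -0.3, -2.1]
gripper_width: 15.5
grasp_force: 59.3
```

```bash
python3 -m creep '{"translation":[[0,0,-0.1],[0,0,-0.1],[0,0,-0.1]],"delta_rot":[[0,0,0],[0,0,0],[0,0,0]],"hand":[1,1,1]}' && python3 -m creep '{"translation":[[0,0,0],[0,0,0],[0,0,0],[0,0,2],[0,0,5],[0,0,9],[0,0,12],[0,0,12]],"delta_rot":[[0,0,0],[0,0,0],[0,0,0],[0,0,0],[0,0,0],[0,0,0],[0,0,0],[0,0,0]],"hand":[2.5,3.5,3.5,3.5,3.5,3.5,3.5,3.5]}'
```

```text
clock: 15.15
position: [552.4, 346.5, 23.7]
ee_rot: [-0.007, 1.0, 0.0, 0.0]
contact_force: [0.0, 0.1, -0.5]
gripper_width: 14.9
grasp_force: 59.7
clock: 16.15
position: [553.7, 347.6, 146.7]
ee_rot: [-0.007, 1.0, 0.002, 0.003]
contact_force: [1.1, 0.6, -0.4]
gripper_width: 34.9
grasp_force: 0.0
```

Released on the floor with almost no contact force. Moving in front of the handle, and checking the eye from above.

```bash
python3 -m creep '{"translation":[[-4,-1,0],[-9,-3,0],[-14,-5,0],[-16.7,-5.4,0],[-16.7,-5.4,-3],[-16.7,-5.4,-7],[-16.7,-5.4,-9],[-16.7,-5.4,-9]],"delta_rot":[[0,0,0],[0,0,0],[0,0,0],[0,0,0],[0,0,0],[0,0,0],[0,0,0],[0,0,0]],"hand":[2,0,0,0,0,0,0,0]}'; python3 - <<'E'
from h import *
np.set_printoptions(suppress=True,precision=0)
im,d=shot("scene","s5")
cv2.imwrite("pics/s5c.png",cv2.resize(im[50:230,260:450,::-1],None,fx=3.2,fy=3.2,interpolation=cv2.INTER_CUBIC))
E
```

```text
clock: 17.15
position: [384.2, 290.9, 51.3]
ee_rot: [-0.007, 1.0, -0.002, -0.002]
contact_force: [0.1, -0.0, 0.3]
gripper_width: 0.2
grasp_force: 0.0
```

View pics/s5c.png

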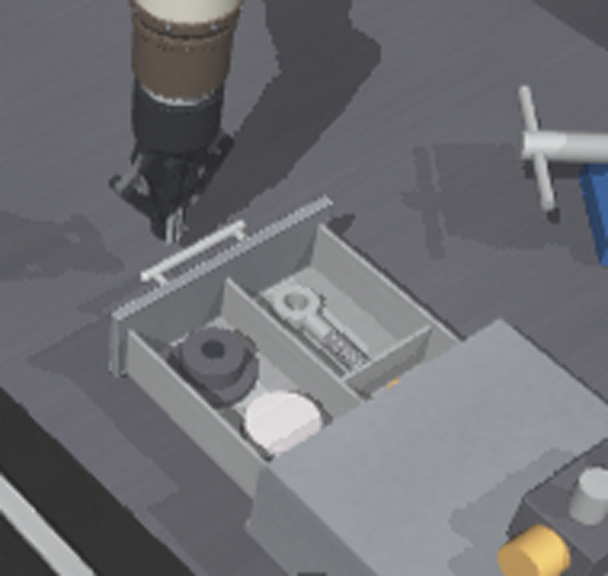

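The eye lies in the front left compartment, with its ring at crop (297,300) and tip at (358,355). The fingers are in front of the handle. Pushing gently.

```bash
python3 -m creep '{"translation":[[0.5,0,-0.6],[1,0,-0.6],[1.5,0,-0.6],[2,0,-0.6],[2.5,0,-0.6],[3.2,0,-0.6],[4,0,-0.6],[5,0,-0.6]],"delta_rot":[[0,0,0],[0,0,0],[0,0,0],[0,0,0],[0,0,0],[0,0,0],[0,0,0],[0,0,0]],"hand":[0,0,0,0,0,0,0,0]}' && python3 -m creep '{"translation":[[1.2,0,0],[2.4,0,0],[3.6,0,0],[4.8,0,0],[6,0,0],[7.2,0,0],[8.4,0,0],[9.6,0,0]],"delta_rot":[[0,0,0],[0,0,0],[0,0,0],[0,0,0],[0,0,0],[0,0,0],[0,0,0],[0,0,0]],"hand":[0,0,0,0,0,0,0,0]}'
```

```text
clock: 18.2
position: [435.8, 292.4, 47.3]
ee_rot: [-0.007, 1.0, -0.0, -0.0]
contact_force: [-2.7, 0.8, 2.4]
gripper_width: 0.1
grasp_force: 1.2
clock: 19.2
position: [532.1, 292.5, 47.2]
ee_rot: [-0.007, 1.0, 0.0, -0.0]
contact_force: [-2.8, 1.8, 1.0]
gripper_width: 0.2
grasp_force: 1.3
```

```bash
python3 -m creep '{"translation":[[1,0,0],[2,0,0],[3,0,0],[3.8,0,0],[4.5,0,0],[5,0,0],[5.5,0,0],[5.8,0,0]],"delta_rot":[[0,0,0],[0,0,0],[0,0,0],[0,0,0],[0,0,0],[0,0,0],[0,0,0],[0,0,0]],"hand":[0,0,0,0,0,0,0,0]}'
```

```text
clock: 20.2
position: [589.5, 292.4, 47.2]
ee_rot: [-0.007, 1.0, -0.0, -0.0]
contact_force: [-2.4, 1.9, 0.1]
gripper_width: 0.2
grasp_force: 1.1
```

```bash
python3 -m creep '{"translation":[[0.4,0,0],[0.8,0,0],[1.1,0,0],[1.4,0,0],[1.4,0,0]],"delta_rot":[[0,0,0],[0,0,0],[0,0,0],[0,0,0],[0,0,0]],"hand":[0,0,0,0,0]}'
```

```text
clock: 20.82
position: [599.5, 292.3, 47.2]
ee_rot: [-0.007, 1.0, -0.001, -0.004]
contact_force: [-13.5, 4.2, 6.1]
gripper_width: -0.2
grasp_force: 6.5
```

It's at the stop: force has risen to 13.5 N and the TCP is lagging. Backing away and verifying.

```bash
python3 -m creep '{"translation":[[0,0,0],[0,0,0],[-2,0,0],[-6,0,0],[-10,0,0],[-14,0,2],[-17,0,8],[-17,0,14]],"delta_rot":[[0,0,0],[0,0,0],[0,0,0],[0,0,0],[0,0,0],[0,0,0],[0,0,0],[0,0,0]],"hand":[0,0,0,0,0,0,0,0]}'; python3 -m creep '{"translation":[[0,0,0],[0,0,0],[0,0,0],[0,0,0]],"delta_rot":[[0,0,0],[0,0,0],[0,0,0],[0,0,0]],"hand":[0,0,0,0]}';python3 - <<'E'
from h import *
im,d=shot("scene","s6");P=cloud("scene",d)
for y in (250,330):
    m=(abs(P[...,1]-y)<15)&(P[...,2]>70)&(P[...,2]<110)&(P[...,0]>450);print(y,np.percentile(P[m][:,0],[1,2,5]))
E
```

```text
clock: 21.82
position: [432.1, 291.7, 187.1]
ee_rot: [-0.008, 1.0, -0.001, -0.0]
contact_force: [1.9, 0.2, 0.1]
gripper_width: 0.1
grasp_force: 0.0
clock: 22.32
position: [433.3, 291.9, 184.3]
ee_rot: [-0.007, 1.0, -0.001, -0.001]
contact_force: [-0.4, 0.6, -0.3]
gripper_width: 0.2
grasp_force: 0.0
250 [654.81910429 656.7682492  670.00560476]
330 [652.8535604  655.48003219 667.81231327]
```

View pics/s6.png

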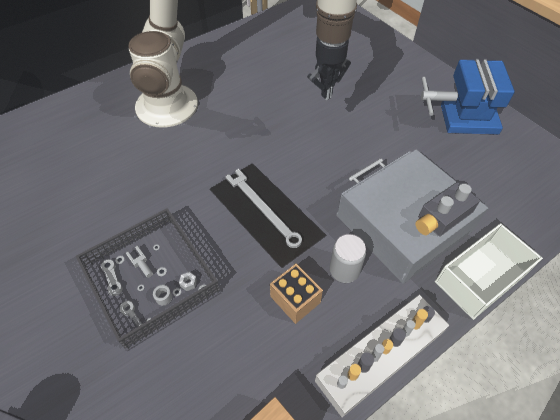

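The drawer is flush with the unit (handle at (368,170), front face at x≈655, having started at about 455). The spanner is flat on the mat, and the tin, carton and other parts are where they were. Handing in.

```bash
python3 -c "from bench import job_done;print(job_done())"
```

```text
the job is handed in; nothing more can be done
None
```

I handed the job in at about 22 s of the 70 s; no verdict came back, but my last camera check showed the spanner flat on the mat, the drawer fully home and the other parts, tin and carton undisturbed, and the larger rod eye was seen lying in the front left compartment just before I pushed the drawer in.

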